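Lever up the terminal-box flap

TASK

Open the yellow steel flap of the terminal box so that a colleague can look inside: with the fingertips push the red safety stop by its tab fully home, out from under the lever, then press the green pad at the lever's long end down until the lever is fully down on its rubber-topped post and the flap stands raised. The program finishes while still holding the pad down. Do not touch the flap itself, do not lift the lever out of its notches, and leave everything else on the bench alone.

Things in the scene. Friction and masses are not known exactly. Their poses are not given: they have to be found in the camera images.
- rig: fixed rig: steel base, blue fulcrum cheeks, rubber-topped post (55 mm high, at y = -50 mm), grey terminal box (69 mm high). Origin on the table top under the lever, mid slide track. z up; y runs along the lever: green pad at y = -90 mm, slide track y = 0, fulcrum y = 150, box y = 255 to 390; x is the way the red stop slides out (roughly away from the robot)
- flap: heavy yellow steel flap, 216 mm (rig x) by 166 (rig y), 10 thick, 2 to 3.3 kg, covering the box; origin on its hinge at the box's far edge, 394 mm along rig y, 69 up; its z is vertical when shut. The lever's short end lies under its overhanging lip. It is about 0.24 rad open with the lever fully down and falls shut when the lever is let go
- lever: loose aluminium lever, bar 24 mm wide, 12 thick, its cross pin resting in open-topped notches; origin at the pin (pivot). Axes parallel to the rig's at rest, when the bar slopes up 0.30 rad to the green pad; fully down it has turned about 0.42 rad about its x and rests on the post. Pin to pad centre 240 mm, short arm 90 mm. 3 to 8 N down on the pad raises the flap
- lever_pin (a point): centre of the lever's cross pin (pivot), 150 mm along rig y from the rig origin, 85 mm above the table
- pad_top (a point): centre of the top face of the green pad (44 mm across the lever, 50 along it) at the lever's long end; about 165 mm above the table at rest, about 65 mm when the lever is fully down. It moves on an arc about the pin, so it also shifts up to 15 mm along the lever
- tab_face (a point): centre of the side to push (facing the robot) of the red push tab, 60 mm above the table. Tab 50 mm wide (rig y), 12 thick (rig x), top 90 mm above the table; it stands 115 mm, centre to centre, on the robot's side of the red stop block (30 x 30 mm, 110 mm high) that blocks the lever from underneath
- stop (a joint): travel of the red stop in m along rig +x: 0 = block right under the lever, 0.05 = fully home against its end stop, clear of the lever. It slides stiffly (about 2 N) and stays where it is left
- capacitor: bystander: aluminium motor capacitor standing upright, 40 mm across, 70 high, on the far side of the red stop; origin at centre of underside
- tape: bystander: blue tape roll lying flat, 96 mm across, 24 high; origin at centre of underside
- fitting: bystander: small brass fitting standing upright, 32 mm across, 34 high; origin at centre of underside
- screwdriver: bystander: orange-handled screwdriver lying down, 170 mm long along its x; origin on its underside
- multimeter: bystander: blue multimeter lying on its back, 190 (its x) x 90 x 36 mm high, beyond the green end of the lever; origin at centre of underside
- gas_can: bystander: small yellow can with a broad white label, standing upright, 66 mm across, 130 high; origin at centre of underside
- wrench: bystander: steel wrench lying flat, 200 mm long along its x; origin on its underside

How it is judged (in metres and radians):
On the way, in this order (a step that is already met when the one before it is completed fails the run):
1. the red stop is pushed home while the flap is still shut (value of joint stop above 0.044 m and angle between flap's own z axis and vertical below 0.06 rad), for 0.2 s.
2. the lever, pressed by the fingers, raises the flap (angle between flap's own z axis and vertical above 0.2 rad and contact force between the fingers and lever above 1 N), for 0.3 s.
At the end, for the whole second after the job is handed in: Still held: the flap at least 0.20 rad open, at rest and carried by the lever (over 3 N), the fingers pressing the lever (over 1 N), its pin down in the notches (within 7 mm), and the red stop within 6 mm of fully home (travel over 0.044 m) (all of step 2 and value of joint stop above 0.044 m and contact force between lever and flap above 3 N and z of lever_pin in the frame of rig below 0.092 m and angular speed of flap below 0.1 rad/s); the arm keeps its last pose, push and grip.
It fails at once if the lever is lifted out of its notches (pin over 10 mm up) (z of lever_pin in the frame of rig above 0.095 m).
It fails at once if the robot touches the flap (contact force between the arm and flap above 1 N).
It fails at once if the fingers touch the flap (contact force between the fingers and flap above 1 N).
It fails at once if a bystander is moved by more than 20 mm (distance of any of capacitor, tape, fitting, screwdriver, multimeter, gas_can, wrench from where it was at the start of the episode above 0.02 m).
It also fails if it takes over 42 s, if anything falls off the work surface, if the arm or the gripper's body presses on something with over 40 N, if the wrist force passes 120 N, or if a joint passes its speed limit or range.

ROBOT

A 6-joint arm with a two-finger parallel gripper is mounted at the origin on the work surface. World frame = base frame: x ahead of the robot, y to its left, z up, the work surface at z = 0. Lengths are in mm, angles in rad, forces in N, time in s.
With the tool pointing down it reaches from about 300 to 875 mm from the base axis. Payload 4.2 kg.
Tool frame: the origin (TCP) lies between the finger pads; the fingertips stand 25 mm ahead of it and the grasp point (between the pads) lies 6 mm ahead of it; z points along the fingers, y is the line along which they close (so a half turn about z gives the same grasp; the last joint's range is limited). The gripper opens to 85 mm and grips with 20 to 120 N. Pads are 22 mm wide; open, the fingers measure 114 mm over their backs; the gripper's body (76 mm by 85 mm) begins 54 mm behind the grasp point. The pads swing forward as they close: fully open they stand 13 mm farther back than shut.
Start: joints at [-1.126, 0.32, 1.565, -0, 1.257, -0.02], TCP at [257.744, -514.01, 256.338] pointing down, gripper open.
Joint ranges: [-3.11, 3.11], [-0.84, 2.01], [0.21, 2.61], [-1.34, 4.49], [0.05, 2.63], [-2.56, 2.56]. Speed limits (rad/s): [2.57, 2.57, 3.14, 3.14, 3.14, 3.14].

INTERFACE

Orientations are given as a rotation vector (axis times angle).
In Python, from bench import sensors, viewer, env, finder gives the robot as it stands.
- The arm moves only by the tool servo_tool, never from a script. Its argument "steps" is a list of rows, each an object with "jaw": the closure in counts, from 0 (fully open) to 255 (shut); "dp": the shift along the world's x, y, z in units of 40 mm (1.0 is 40 mm), a list of three; "turn": the turn, a rotation vector about the world's x, y, z in degrees, a list of three. In form: [{"jaw": jaw, "dp": [dx, dy, dz], "turn": [wx, wy, wz]}, ...]. A call has 1 to 10 rows; each row is the pose to reach, as a shift and turn from the pose commanded when the call began; what a row does not reach only later rows make up. A row lasts 1/10 s, in which the tool goes at most 50 mm and 8.59 degrees, less where a joint would pass 70% of its speed; a pose out of reach is approached as far as the arm can. A call with a gripper value outside its range is refused whole. The fingers move at their own pace and stop on an object; the grip force is fixed at half the most. Time passes only in rows, so rows that repeat a pose let the fingers close. It gives the time, the measured TCP pose, the force, the opening and the grip force at its end, in the units of the state.
- sensors.get_state(): the state, without advancing time (a new reading comes with each control period).
- viewer.get_image(name): name is "side" or "top"; returns (picture, depth): 400x640x3 uint8, red, green, blue; 400x640 float32, mm along the optical axis (not along the pixel's ray), 0 where there is no reading.
- viewer.calibration(name): a dict with "fov_y" (degrees; the focal length in pixels is half the picture's height over the tangent of half this angle, whatever the lens; pixels are square), "cx", "cy" (the principal point, pixels), "pose" (4x4, takes a point from camera to world coordinates). Camera axes: x right, y up, looking along -z (the intrinsics and any distortion apply to the point x, -y, -z); pixel columns grow to the right and rows downward; lengths in mm; the calibration is good to about 2 mm. A picture is of the moment at which its call begins. calibration takes no time and is no camera call.
- env.sign_off(): hands the job in; it is judged then, once.
Trained networks look in the newest picture that a camera, given by its name, has taken for a name from the list of things; names that differ only in an ending like _2 or _b are one class to them, and where a whole thing is asked for, a point or a joint stands for the part that bears it (a point fixed in the world has none). Each returns a list of dicts, best first, with "conf" (0 to 1); they miss things now and then, are a little off and sometimes report something else, mostly with a low value. They report only what shows in the picture. A call takes as long as a camera call.
- finder.masks_of(label, camera): "region" (400x640 bool, what is visible of it) and "bbox" ([left, top, right, bottom] in pixels, round what is visible of it).
The state is a dict: "time": time; "joint_positions": joint angles; "qvel": joint speeds; "joint_efforts": joint torques, N m; "tcp_pos": TCP position; "eef_rot": TCP orientation; "contact_force": force on the tool from outside, world axes, zero at the start; "wrist_torque": the same for the moment, N m; "grip_width": finger opening in mm; "gripper_force": force on a finger pad.
Only numpy, scipy, OpenCV 4.12 (cv2) and the standard library are available. Lean on these libraries where they do the work, as an engineer would, in place of code of your own. Each camera call takes 0.05 s, during which the arm holds its last target. There are 200 camera calls.

## Working session

There is one attempt and no reset: what is moved stays moved. The work goes in short steps, Python scripts to look and compute and a tool call to move; the robot and the scene stay as the last step left them, time stands still between calls to the robot, and variables do not carry over. Pictures are saved under pics/ and viewed, at most 10 in all, crops included, and the job is handed in when it is done.

Besides the shell and the picture viewer there is one more tool, called after "Call:" as name(argument=value, ...), one argument or row to a line, values as JSON. servo_tool: Moves the arm, as the interface text tells. Its arguments: {"type":"object","properties":{"steps":{"type":"array","items":{"type":"object","properties":{"jaw":{"type":"number"},"dp":{"type":"array","items":{"type":"number"}},"turn":{"type":"array","items":{"type":"number"}}}}}},"required":["steps"]}

```bash
mkdir -p pics; cat > h.py <<'E'
import numpy as np, cv2
from bench import sensors, viewer, env, finder
def world(cam,depth):
    c=viewer.calibration(cam); f=200/np.tan(np.radians(c["fov_y"])/2)
    v,u=np.mgrid[0:400,0:640]; d=depth
    if c.get("dist") is not None or c.get("distortion") is not None: print("DIST",c)
    P=np.stack([(u-c["cx"])/f*d,-(v-c["cy"])/f*d,-d,np.ones_like(d)],-1)
    return (P@np.array(c["pose"]).T)[...,:3]
E
python3 - <<'E'
from h import *
for c in ("side","top"):
    im,d=viewer.get_image(c); cv2.imwrite(f"pics/{c}0.png",im[...,::-1]); np.save(f"{c}0.npy",d)
    print(c,viewer.calibration(c)); W=world(c,d)
    for n in ("rig","flap","lever","pad_top","tab_face","capacitor","multimeter","gas_can","tape","fitting","screwdriver","wrench"):
        for r in finder.masks_of(n,c)[:1]:
            m=r["region"]&(d>0); p=W[m]
            if len(p): print(n,round(r["conf"],2),r["bbox"],np.median(p,0).round(),np.percentile(p,3,0).round(),np.percentile(p,97,0).round())
print(sensors.get_state())
E
```

```text
side {'fov_y': 51.51211027301277, 'cx': 324.56978032354914, 'cy': 201.9352229645832, 'pose': array([[-7.86175298e-01,  4.53887878e-01, -4.19421261e-01,
         1.61581340e+02],
       [-6.17914103e-01, -5.88863772e-01,  5.20981401e-01,
         5.45734061e+02],
       [-1.05148429e-02,  6.68749020e-01,  7.43413872e-01,
         8.24076071e+02],
       [ 0.00000000e+00,  0.00000000e+00,  0.00000000e+00,
         1.00000000e+00]])}
rig 0.91 [211.8, 160.5, 398.6, 334.4] [548. 209.  79.] [ 429. -134.    6.] [642. 321.  88.]
flap 0.86 [216.2, 225.6, 342.5, 319.5] [535. 235.  80.] [438. 147.  77.] [641. 314.  83.]
lever 0.96 [295.6, 123.0, 359.8, 241.8] [601. -19. 115.] [ 558. -167.   16.] [659. 131. 167.]
tab_face 0.95 [331.3, 164.7, 384.9, 210.5] [569. -79.  38.] [ 495. -114.   16.] [617. -58. 105.]
capacitor 0.76 [299.7, 148.6, 314.8, 177.2] [733. -80.  53.] [ 722. -105.    6.] [756. -70.  73.]
multimeter 0.57 [332.2, 121.7, 397.0, 152.7] [ 660. -294.   37.] [ 596. -361.    4.] [ 770. -233.   46.]
gas_can 0.87 [341.9, 257.1, 374.7, 317.7] [379. 176. 115.] [356. 137.  15.] [412. 191. 13
[... 2010 characters left out ...]
ns': array([-1.12599534e+00,  3.19569259e-01,  1.56450653e+00,  1.04471529e-05,
        1.25737321e+00, -2.00011348e-02]), 'qvel': array([ 6.67431175e-04, -7.66555119e-04,  1.10834990e-03, -1.33510623e-03,
       -8.19278810e-06, -3.57371328e-04]), 'joint_efforts': array([-1.57735794e-03, -4.15416133e+01, -2.34417289e+01, -3.22416099e-05,
        3.55144075e-04, -2.42738071e-05]), 'tcp_pos': array([ 257.74986011, -514.00910802,  256.3530787 ]), 'eef_rot': array([3.05700126e+00, 7.23518173e-01, 6.28283763e-05]), 'contact_force': array([ 0.71605802,  0.26084203, -0.53035347]), 'wrist_torque': array([ 0.01052968,  0.05386509, -0.02785932]), 'gripper_force': 0.0, 'grip_width': 85.77956809419204}
```

View pics/side0.png

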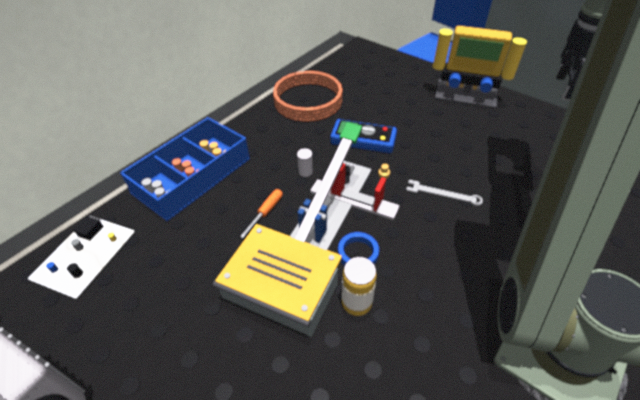

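View pics/top0.png

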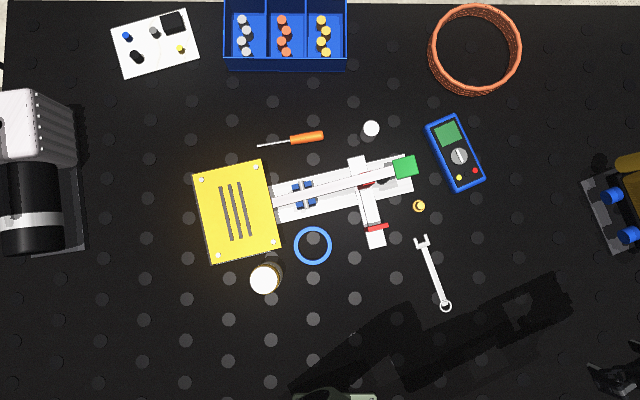

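```bash
python3 - <<'E'
from h import *
for c in ("side","top"):
    im=cv2.imread(f"pics/{c}0.png"); d=np.load(f"{c}0.npy"); W=world(c,d)
    hsv=cv2.cvtColor(im,cv2.COLOR_BGR2HSV).astype(int); h,s,v=hsv[...,0],hsv[...,1],hsv[...,2]
    X,Y,Z=W[...,0],W[...,1],W[...,2]
    def rep(n,m):
        p=W[m]; q=p[:,:2].astype(np.float32)
        print(c,n,len(p),p.mean(0).round(1),p.min(0).round(),p.max(0).round(),cv2.minAreaRect(q) if len(q)>4 else '')
    box=(X>400)&(X<720)&(Y>-260)&(Y<340)
    rep("pad",box&(h>45)&(h<80)&(s>100)&(Z>135))
    rep("tab",box&((h<8)|(h>172))&(s>120)&(X<545)&(Y<-60)&(Z>30))
    rep("tabtop",box&((h<8)|(h>172))&(s>120)&(X<545)&(Y<-60)&(Z>82))
    rep("blk",box&((h<8)|(h>172))&(s>120)&(X>560)&(Y<-40)&(Z>30))
    rep("flap",box&(h>20)&(h<35)&(s>120)&(Z>70)&(Y>130)&(Z<90))
    lv=finder.masks_of("lever",c)[0]["region"]&(Z>80)&(s<80)&(Y>-130)&(Y<100); p=W[lv]
    a=np.polyfit(p[:,1],p[:,0],1); print("lever x(y)",a,"yaw",-np.degrees(np.arctan(a[0])))
    # track: low white strip toward the robot
    rep("track",box&(s<60)&(v>120)&(X<560)&(Y<-40)&(Z<30))
    rep("fit",(h>15)&(h<32)&(s>110)&(X>520)&(X<590)&(Y<-180)&(Y>-240)&(Z>10))
E
```

```text
side pad 286 [ 631.3 -148.4  162.5] [ 607. -175.  147.] [ 657. -123.  172.] ((633.31591796875, -149.1991424560547), (43.77277374267578, 48.53126525878906), 14.08686637878418)
side tab 204 [500.4 -93.8  71.3] [ 493. -126.   31.] [515. -74.  95.] ((503.579833984375, -99.19270324707031), (12.017946243286133, 51.80349349975586), 13.804879188537598)
side tabtop 90 [503.  -97.9  90. ] [ 494. -124.   82.] [515. -76.  95.] ((503.74151611328125, -99.97962188720703), (12.015010833740234, 49.65580368041992), 13.885454177856445)
side blk 223 [605.6 -70.   67.5] [ 598. -130.   30.] [633. -56. 113.] ((615.0974731445312, -94.76170349121094), (24.212499618530273, 75.6895751953125), 8.840692520141602)
side flap 5933 [537.  234.   79.9] [419. 130.  73.] [665. 333.  85.] ((542.90087890625, 228.58657836914062), (216.75, 167.47921752929688), 13.403257369995117)
lever x(y) [-2.31714225e-01  5.96344054e+02] yaw 13.046012703938208
side track 800 [ 487.8 -136.    11.2] [ 401. -259.   -1.] [560. -41.  26.] ((488.3850402832031, -150.84121704101562), (252.47308349609375, 111.89664459228516), 71.73095703125)
sid
[... 758 characters left out ...]
32.] ((603.8924560546875, -72.30874633789062), (6.834486484527588, 28.5899658203125), 2.666384696960449)
top flap 5864 [542.9 231.7  78.9] [420. 131.  71.] [666. 337.  85.] ((544.2781982421875, 232.84564208984375), (216.74423217773438, 167.34439086914062), 13.491600036621094)
lever x(y) [-2.50186496e-01  5.97892233e+02] yaw 14.046299917728426
top track 943 [ 490.3 -135.    10.6] [ 402. -250.   -4.] [560. -41.  25.] ((479.76654052734375, -144.5001983642578), (259.36297607421875, 101.68079376220703), 60.558799743652344)
top fit 87 [ 559.6 -208.7   18.9] [ 547. -226.   10.] [ 575. -197.   36.] ((560.6034545898438, -211.60794067382812), (29.76186180114746, 27.871170043945312), 89.76798248291016)
```

Call:
servo_tool(
  steps=[
    {"jaw":255,"dp":[4.77,10.06,0],"turn":[0,0,-13]},
    {"jaw":255,"dp":[4.77,10.06,0],"turn":[0,0,-13]},
    {"jaw":255,"dp":[4.77,10.06,0],"turn":[0,0,-13]},
    {"jaw":255,"dp":[4.77,10.06,0],"turn":[0,0,-13]},
    {"jaw":255,"dp":[4.77,10.06,0],"turn":[0,0,-13]},
    {"jaw":255,"dp":[4.77,10.06,0],"turn":[0,0,-13]},
    {"jaw":255,"dp":[4.77,10.06,0],"turn":[0,0,-13]},
    {"jaw":255,"dp":[4.77,10.06,0],"turn":[0,0,-13]},
    {"jaw":255,"dp":[4.77,10.06,0],"turn":[0,0,-13]},
    {"jaw":255,"dp":[4.77,10.06,0],"turn":[0,0,-13]},
  ],
)

```text
time: 2.4
tcp_pos: [450.3, -107.3, 256.5]
eef_rot: [-3.117, -0.383, -0.003]
contact_force: [-0.1, -0.3, 0.3]
grip_width: 0.1
gripper_force: 0.0
```

Call:
servo_tool(
  steps=[
    {"jaw":255,"dp":[0,0,-1.2]},
    {"jaw":255,"dp":[0,0,-2.4]},
    {"jaw":255,"dp":[0,0,-3.4]},
    {"jaw":255,"dp":[0,0,-4.2]},
    {"jaw":255,"dp":[0,0,-4.6]},
    {"jaw":255,"dp":[0,0,-4.6]},
    {"jaw":255,"dp":[0,0,-4.6]},
  ],
)

```text
invalid input
```

```bash
python3 - <<'E'
from h import *
im,d=viewer.get_image("side"); cv2.imwrite("pics/s1.png",cv2.resize(im[90:290,250:510,::-1],None,fx=3,fy=3))
print(sensors.get_state()["tcp_pos"],sensors.get_state()["contact_force"])
E
```

```text
[ 449.35804799 -109.49966602  256.44165728] [ 0.04088889 -0.23405008 -0.0502713 ]
```

View pics/s1.png

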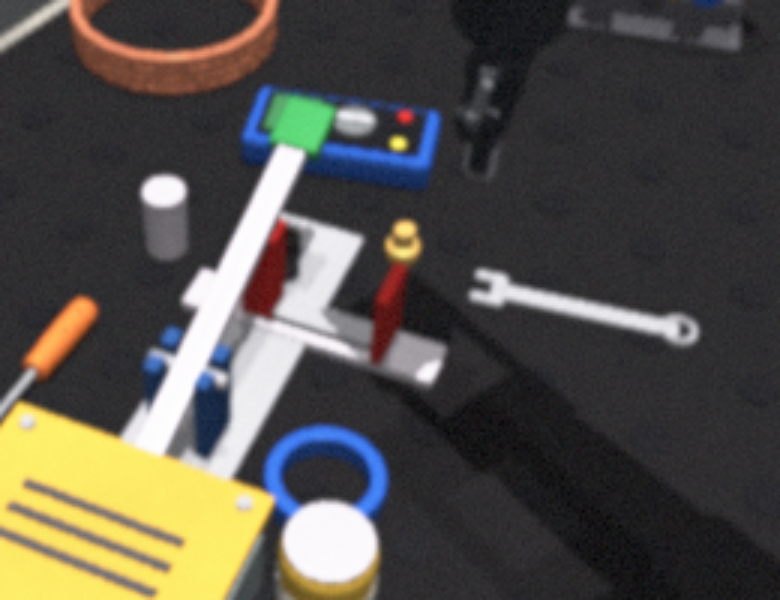

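The move was refused because every row needs a turn. The crop shows the shut fingers at crop (480,170), still above the tab at (388,310), with the way down clear.

Call:
servo_tool(
  steps=[
    {"jaw":255,"dp":[0,0,-1.2],"turn":[0,0,0]},
    {"jaw":255,"dp":[0,0,-2.4],"turn":[0,0,0]},
    {"jaw":255,"dp":[0,0,-3.4],"turn":[0,0,0]},
    {"jaw":255,"dp":[0,0,-4.2],"turn":[0,0,0]},
    {"jaw":255,"dp":[0,0,-4.6],"turn":[0,0,0]},
    {"jaw":255,"dp":[0,0,-4.6],"turn":[0,0,0]},
    {"jaw":255,"dp":[0,0,-4.6],"turn":[0,0,0]},
  ],
)

```text
time: 3.15
tcp_pos: [448.7, -112.6, 72.7]
eef_rot: [3.119, 0.371, 0.0]
contact_force: [0.3, -0.2, 0.4]
grip_width: -0.1
gripper_force: 0.0
```

Call:
servo_tool(
  steps=[
    {"jaw":255,"dp":[0.3,0.07,0],"turn":[0,0,0]},
    {"jaw":255,"dp":[0.6,0.145,0],"turn":[0,0,0]},
    {"jaw":255,"dp":[0.85,0.205,0],"turn":[0,0,0]},
    {"jaw":255,"dp":[1.05,0.25,0],"turn":[0,0,0]},
    {"jaw":255,"dp":[1.25,0.3,0],"turn":[0,0,0]},
    {"jaw":255,"dp":[1.45,0.35,0],"turn":[0,0,0]},
    {"jaw":255,"dp":[1.65,0.4,0],"turn":[0,0,0]},
    {"jaw":255,"dp":[1.8,0.43,0],"turn":[0,0,0]},
    {"jaw":255,"dp":[1.95,0.47,0],"turn":[0,0,0]},
    {"jaw":255,"dp":[2.05,0.49,0],"turn":[0,0,0]},
  ],
)

```text
time: 4.15
tcp_pos: [531.4, -91.9, 73.0]
eef_rot: [3.119, 0.374, 0.001]
contact_force: [-2.4, -0.7, 6.9]
grip_width: 0.4
gripper_force: 0.0
```

Call:
servo_tool(
  steps=[
    {"jaw":255,"dp":[0.05,0.01,0],"turn":[0,0,0]},
    {"jaw":255,"dp":[0.1,0.025,0],"turn":[0,0,0]},
    {"jaw":255,"dp":[0.1,0.025,0],"turn":[0,0,0]},
  ],
)

```text
time: 4.45
tcp_pos: [535.6, -90.9, 73.0]
eef_rot: [3.119, 0.373, 0.002]
contact_force: [-1.1, -0.4, 5.1]
grip_width: -0.5
gripper_force: 0.0
```

```bash
python3 - <<'E'
from h import *
im,d=viewer.get_image("side"); cv2.imwrite("pics/s2.png",cv2.resize(im[90:290,250:510,::-1],None,fx=3,fy=3))
s=sensors.get_state();print(s["tcp_pos"],s["contact_force"],s["wrist_torque"])
W=world("side",d); hsv=cv2.cvtColor(im,cv2.COLOR_RGB2HSV).astype(int); h,q=hsv[...,0],hsv[...,1]
m=((h<8)|(h>172))&(q>120)&(W[...,0]>480)&(W[...,0]<700)&(W[...,1]<-40)&(W[...,1]>-130)&(W[...,2]>30)
p=W[m]-[615.5,-71,0]; x=p[:,0]*.972+p[:,1]*.233
print(np.histogram(x,np.arange(-140,80,10)))
t=p[(x<-30)]; print((x[x<-30]).min(),t[:,2].max())
E
```

```text
[535.59113527 -90.87909899  72.98393841] [-0.38999726 -0.21022659  5.2363276 ] [ 0.04098996  0.01599618 -0.022967  ]
(array([  0,   0,   0,   0,   0,   0,  44,  49,   0,   0,   0,   0,   0,
         0,   0,   0,   0,  86,  93, 104,  42]), array([-140, -130, -120, -110, -100,  -90,  -80,  -70,  -60,  -50,  -40,
        -30,  -20,  -10,    0,   10,   20,   30,   40,   50,   60,   70]))
-72.1505171094406 89.43773142380974
```

View pics/s2.png

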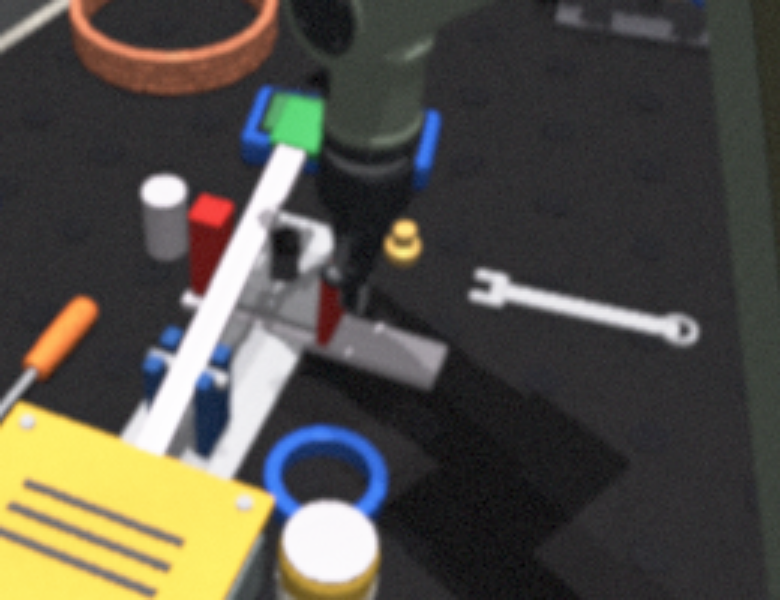

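The picture shows the red block clear of the lever at crop (212,240) and the tab at (330,310) with the fingers behind it. Travel reads about 49 mm; I'll push a bit more to be sure it reaches the end stop.

Call:
servo_tool(
  steps=[
    {"jaw":255,"dp":[0.05,0.01,0],"turn":[0,0,0]},
    {"jaw":255,"dp":[0.1,0.025,0],"turn":[0,0,0]},
    {"jaw":255,"dp":[0.12,0.03,0],"turn":[0,0,0]},
    {"jaw":255,"dp":[0.12,0.03,0],"turn":[0,0,0]},
  ],
)

```text
time: 4.9
tcp_pos: [535.7, -90.5, 72.8]
eef_rot: [3.119, 0.374, -0.013]
contact_force: [-12.0, -4.6, 13.6]
grip_width: 0.3
gripper_force: 0.0
```

Call:
servo_tool(
  steps=[
    {"jaw":255,"dp":[-0.4,-0.1,0],"turn":[0,0,0]},
    {"jaw":255,"dp":[-0.8,-0.19,0],"turn":[0,0,0]},
    {"jaw":255,"dp":[-0.8,-0.19,1],"turn":[0,0,0]},
    {"jaw":255,"dp":[-0.8,-0.19,2],"turn":[0,0,0]},
    {"jaw":255,"dp":[-0.8,-0.19,3],"turn":[0,0,0]},
    {"jaw":255,"dp":[-0.8,-0.19,4],"turn":[0,0,0]},
    {"jaw":255,"dp":[-0.8,-0.19,4],"turn":[0,0,0]},
    {"jaw":255,"dp":[-0.8,-0.19,4],"turn":[0,0,0]},
  ],
)

```text
time: 5.7
tcp_pos: [507.6, -97.3, 232.8]
eef_rot: [3.119, 0.373, 0.002]
contact_force: [0.3, -0.2, -0.3]
grip_width: -0.4
gripper_force: 0.0
```

Call:
servo_tool(
  steps=[
    {"jaw":255,"dp":[0.8,-0.4,0],"turn":[0,0,0]},
    {"jaw":255,"dp":[1.7,-0.75,0],"turn":[0,0,0]},
    {"jaw":255,"dp":[2.5,-1.05,0],"turn":[0,0,0]},
    {"jaw":255,"dp":[3.15,-1.3,0],"turn":[0,0,0]},
    {"jaw":255,"dp":[3.15,-1.3,0],"turn":[0,0,0]},
    {"jaw":255,"dp":[3.15,-1.3,0],"turn":[0,0,0]},
  ],
)

```text
time: 6.3
tcp_pos: [632.5, -149.1, 229.5]
eef_rot: [-3.117, -0.372, 0.008]
contact_force: [0.1, 0.2, 0.1]
grip_width: -0.1
gripper_force: 0.0
```

```bash
python3 - <<'E'
from h import *
im,d=viewer.get_image("side"); cv2.imwrite("pics/s3.png",cv2.resize(im[90:290,250:510,::-1],None,fx=3,fy=3))
s=sensors.get_state();print(s["tcp_pos"],s["contact_force"],s["wrist_torque"])
E
```

```text
[ 632.1632602  -148.92171249  230.22860245] [-1.02119241 -0.25089019  0.56654419] [-0.01486459 -0.00096023  0.00851647]
```

View pics/s3.png

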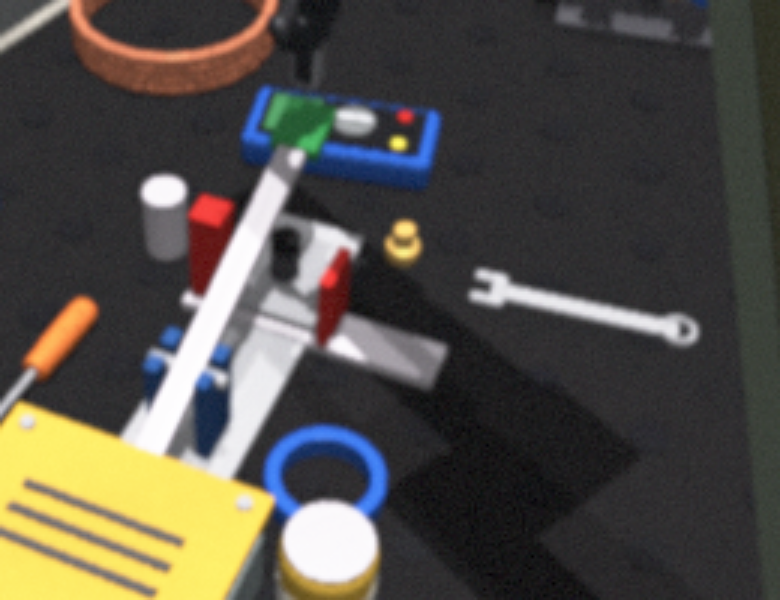

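The fingers (crop (310,80)) stand over the green pad (300,125), and the stop stays home. Pressing down now along the arc.

Call:
servo_tool(
  steps=[
    {"jaw":255,"dp":[0,0,-0.5],"turn":[0,0,0]},
    {"jaw":255,"dp":[0,0,-0.9],"turn":[0,0,0]},
    {"jaw":255,"dp":[0.01,-0.05,-1.15],"turn":[0,0,0]},
    {"jaw":255,"dp":[0.03,-0.12,-1.4],"turn":[0,0,0]},
    {"jaw":255,"dp":[0.05,-0.18,-1.65],"turn":[0,0,0]},
    {"jaw":255,"dp":[0.06,-0.23,-1.9],"turn":[0,0,0]},
    {"jaw":255,"dp":[0.07,-0.27,-2.15],"turn":[0,0,0]},
  ],
)

```text
time: 7.05
tcp_pos: [636.3, -160.2, 146.0]
eef_rot: [-3.119, -0.372, -0.001]
contact_force: [-1.6, 2.5, 4.2]
grip_width: -0.1
gripper_force: 2.5
```

Call:
servo_tool(
  steps=[
    {"jaw":255,"dp":[0,-0.02,-0.25],"turn":[0,0,0]},
    {"jaw":255,"dp":[0,-0.03,-0.5],"turn":[0,0,0]},
    {"jaw":255,"dp":[0,-0.03,-0.75],"turn":[0,0,0]},
    {"jaw":255,"dp":[0,-0.02,-0.95],"turn":[0,0,0]},
    {"jaw":255,"dp":[0,0,-1.15],"turn":[0,0,0]},
    {"jaw":255,"dp":[0,0.02,-1.3],"turn":[0,0,0]},
    {"jaw":255,"dp":[0,0.02,-1.3],"turn":[0,0,0]},
  ],
)

```text
time: 7.75
tcp_pos: [637.3, -161.0, 93.9]
eef_rot: [3.116, 0.373, 0.004]
contact_force: [1.2, -2.4, 2.7]
grip_width: 0.1
gripper_force: 1.8
```

Call:
servo_tool(
  steps=[
    {"jaw":255,"dp":[0,0,-0.1],"turn":[0,0,0]},
    {"jaw":255,"dp":[0,0,-0.2],"turn":[0,0,0]},
    {"jaw":255,"dp":[0,0,-0.2],"turn":[0,0,0]},
    {"jaw":255,"dp":[0,0,-0.2],"turn":[0,0,0]},
  ],
)

```text
time: 8.15
tcp_pos: [637.6, -160.7, 91.7]
eef_rot: [3.116, 0.373, 0.008]
contact_force: [-6.2, -1.9, 26.1]
grip_width: -0.0
gripper_force: 12.9
```

Call:
servo_tool(
  steps=[
    {"jaw":255,"dp":[0,0,0],"turn":[0,0,0]},
    {"jaw":255,"dp":[0,0,0],"turn":[0,0,0]},
    {"jaw":255,"dp":[0,0,0],"turn":[0,0,0]},
    {"jaw":255,"dp":[0,0,0],"turn":[0,0,0]},
  ],
)

```text
time: 8.55
tcp_pos: [637.6, -160.8, 91.7]
eef_rot: [3.115, 0.373, 0.009]
contact_force: [-6.7, -2.7, 25.9]
grip_width: -0.3
gripper_force: 12.9
```

```bash
python3 - <<'E'
from h import *
im,d=viewer.get_image("side"); cv2.imwrite("pics/s4.png",cv2.resize(im[90:330,200:460,::-1],None,fx=2.5,fy=2.5))
s=sensors.get_state();print(s["tcp_pos"],s["contact_force"])
W=world("side",d); hsv=cv2.cvtColor(im,cv2.COLOR_RGB2HSV).astype(int); h,q=hsv[...,0],hsv[...,1]
m=(h>20)&(h<35)&(q>120)&(W[...,2]>70)&(W[...,2]<140)&(W[...,1]>120)&(W[...,0]>415)
p=W[m]; u=p[:,0]*-.233+p[:,1]*.972; a=np.polyfit(u,p[:,2],1); print("flap angle",np.arctan(a[0]),len(u))
m=((h<8)|(h>172))&(q>120)&(W[...,0]>480)&(W[...,0]<700)&(W[...,1]<-40)&(W[...,1]>-130)&(W[...,2]>30)
p=W[m]-[615.5,-71,0]; x=p[:,0]*.972+p[:,1]*.233
print("tab",np.percentile(x[x<-30],[2,98]))
E
```

```text
[ 637.58230793 -160.73979936   91.67209008] [-5.96923095 -0.86886586 26.1759605 ]
flap angle -0.2289399945114723 6830
tab [-71.58296832 -60.96355423]
```

View pics/s4.png

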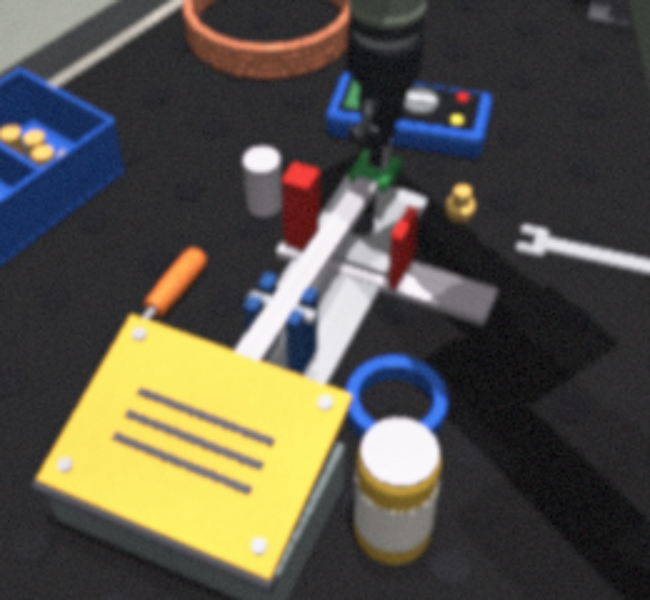

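The flap stands raised (crop (200,440)) at about 0.23 rad. The fingers hold the pad at (375,170), the stop is home, and the bystanders look undisturbed. Handing in.

```bash
python3 -c "
from h import *
print(env.sign_off())"
```

```text
the job is handed in; nothing more can be done
None
```

The red stop is fully home, the fingers are holding the lever down on its post, and the flap is about 0.23 rad open; the job is handed in, but no verdict was returned.

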